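Seat the proud tube and start the block heater

TASK

One of the six capped tubes in the block heater stands higher than the rest: press it gently down with your fingertips until it is fully home, level with the others. Then, just as gently, press the long bar key on the heater's front apron all the way down to start the run, let it spring back, and withdraw clear of everything. Do not grasp or pull up any tube, do not touch the other tubes or the round and square keys, and leave everything lying around where it is.

Things in the scene. Friction and masses are not known exactly. Their poses are not given: they have to be found in the camera images.
- heater: white dry-block tube heater fixed to the table, 260 (its x) x 280 (its y) mm; origin at the centre of its underside on the table, x away from the key side, z up. A low key apron, 65 mm high, runs along its -x side; behind it (local x above -45 mm) the tube deck is 87 mm high and holds six capped tubes in two rows of three, 55 mm apart both ways, rows at local x = -10 and +45 mm, columns at local y = -55, 0 and +55 mm. It may stand turned.
- tube_a (a joint): how far (m) the one proud tube stands above its home position: starts at 0.014 to 0.024, 0 is fully home. It slides straight down in its well against about 3 N of friction and stays where left; at the bottom it meets a springy rubber seat (about 6 N per mm). It must not be pulled up.
- cap_a (a point): the tube that stands proud: centre of the top face of that tube's blue screw cap (34 mm wide, 14 mm tall, level top); z is 32 mm above the deck's wells, i.e. 119.5 mm above the table, when the tube is home (it starts 14 to 24 mm higher than that); any of the six wells may hold it
- well_a: the well of the proud tube, with the tube it carries; origin on the deck, 87.5 mm above the table, on the tube's axis
- well_b: the well of a tube that is already home, with that tube, like the others: origin on the tube's axis 87.5 mm above the table, tube radius 14.5 mm, cap radius 17 mm, cap top 32 mm above this origin. Leave alone.
- well_c: the well of a tube that is already home, with that tube, like the others: origin on the tube's axis 87.5 mm above the table, tube radius 14.5 mm, cap radius 17 mm, cap top 32 mm above this origin. Leave alone.
- well_d: the well of a tube that is already home, with that tube, like the others: origin on the tube's axis 87.5 mm above the table, tube radius 14.5 mm, cap radius 17 mm, cap top 32 mm above this origin. Leave alone.
- well_e: the well of a tube that is already home, with that tube, like the others: origin on the tube's axis 87.5 mm above the table, tube radius 14.5 mm, cap radius 17 mm, cap top 32 mm above this origin. Leave alone.
- well_f: the well of a tube that is already home, with that tube, like the others: origin on the tube's axis 87.5 mm above the table, tube radius 14.5 mm, cap radius 17 mm, cap top 32 mm above this origin. Leave alone.
- key_bar (a joint): travel (m) of the start key: 0 up, 0.004 fully down; a spring returns it (1.5 N to begin, 3.5 N fully down, then a springy stop of about 6 N per mm; about 5 mm of push in all); it counts as pressed beyond 0.0025
- top_bar (a point): centre of the top face of the start key: the long black bar, 20 (heater x) x 46 (heater y) mm, top 78 mm above the table when up, in any of the three key places on the apron (local x -85 mm, local y -62, 0 or +62 mm)
- keyseat_bar: the white seat plate (46 x 54 x 3 mm) of the start key, with the key; origin under its centre on the apron, 65 mm above the table
- keyseat_round: seat plate and key as above, but the key is round, 22 mm across, top 13 mm above this origin. Leave alone.
- keyseat_square: seat plate and key as above, but the key is square, 20 x 20 mm, top 13 mm above this origin. Leave alone.
- stray_cap: loose blue screw cap, 34 mm wide, 14 mm tall, lying on the apron at its +y end beside the keys (origin: centre of its underside)
- bottle: loose glass bottle, 68 mm wide, 135 mm tall, on the table beyond the heater's +y side (origin: centre of its underside)
- beaker: loose glass beaker, 70 mm wide, 85 mm tall, beside the heater's +y side (origin: centre of its underside)
- tip_box: loose grey box with clear lid, 122 x 87 x 65 mm, beside the heater's -y side (origin: centre of its underside)
- timer: loose flat white bench timer, 55 x 70 x 18 mm, beside the heater's -y side (origin: centre of its underside)
- jar: loose brown jar, 60 mm wide, 70 mm tall, behind the heater (origin: centre of its underside)
- rack: loose white rack of small vials, 60 x 150 mm, 72 mm tall with its vials, behind the heater (origin: centre of its underside)

How it is judged:
On the way, in this order (a step that is already met when the one before it is completed fails the run):
1. the proud tube is pressed home (within 3 mm) (value of joint tube_a below 0.003 m), for 0.2 s.
2. the bar key is pressed down (beyond 2.5 mm of its 4 mm) (value of joint key_bar above 0.0025 m), for 0.05 s.
At the end, for the whole second after the job is handed in: the tube is home within 3 mm, the bar key has sprung back (within 1 mm of up), every loose thing is upright within 15 mm of where it began (value of joint tube_a below 0.003 m and value of joint key_bar below 0.001 m and distance of each of stray_cap, bottle, beaker, tip_box, timer, jar, rack from where it was at the start of the episode below 0.015 m and angle between each of stray_cap, bottle, beaker, tip_box, timer, jar, rack's own z axis and vertical below 0.2 rad); the robot touches nothing.
It fails at once if the bar key is pressed while the tube still stands proud (value of joint key_bar above 0.0025 m and value of joint tube_a above 0.004 m).
It fails at once if the proud tube is pulled up (value of joint tube_a above 0.028 m).
It fails at once if the tube or the bar key is pressed harder than 30 N (contact force between any of well_a, keyseat_bar and anything else above 30 N).
It fails at once if a tube that was already home, or the round or square key, is touched (contact force between any of well_b, well_c, well_d, well_e, well_f, keyseat_round, keyseat_square and anything else above 0.5 N).
It fails at once if a loose thing is moved 15 mm or tipped (distance of any of stray_cap, bottle, beaker, tip_box, timer, jar, rack from where it was at the start of the episode above 0.015 m or angle between any of stray_cap, bottle, beaker, tip_box, timer, jar, rack's own z axis and vertical above 0.2 rad).
It also fails if it takes over 42 s, if anything falls off the work surface, if the arm or the gripper's body presses on something with over 40 N, if the wrist force passes 120 N, or if a joint passes its speed limit or range.

ROBOT

A 7-joint arm with a two-finger parallel gripper is mounted at the origin on the work surface. World frame = base frame: x ahead of the robot, y to its left, z up, the work surface at z = 0. Lengths are in m, angles in rad, forces in N, time in s.
With the tool pointing down it reaches from about 0.4 to 0.85 m from the base axis. Payload 4.5 kg.
Tool frame: the origin (TCP) lies at the very end of the fingers, on their centre line; the grasp point (between the pads) lies 19 mm behind it; z points along the fingers, x is the direction in which the jaws open and shut, and the axes are right-handed (so a half turn about z gives the same grasp; the last joint's range is limited). The gripper opens to 85 mm and grips with 20 to 120 N. Pads are 22 mm wide; open, the fingers measure 114 mm over their backs; the gripper's body (76 mm by 85 mm) begins 54 mm behind the grasp point. The pads swing forward as they close: fully open they stand 13 mm farther back than shut.
Start: joints at [-1.315, 0.689, -0.195, 1.565, 0.157, 0.902, -0.215], TCP at [0.137, 0.61, 0.231] pointing down, gripper open.
Joint ranges: [-3.01, 3.01], [-0.46, 2.08], [-1.47, 1.51], [0.13, 2.56], [-1, 4.14], [0.04, 2.09], [-2.66, 2.66]. Speed limits (rad/s): [2.57, 2.57, 3.14, 3.14, 3.14, 3.14, 3.14].

INTERFACE

Orientations are given as a rotation vector (axis times angle).
In Python, from workcell import get_state, snapshot, robot gives the robot as it stands.
- The arm moves only by the shell command python3 -m jog 'ROWS' [FORCE]. ROWS is text: rows parted by semicolons, each of 7 numbers parted by spaces: the shift along the tool's x, y, z scaled (see below), then the turn, a rotation vector about the tool's x, y, z scaled (see below), then the gripper command: -1 is fully open, 1 is shut, values between are in proportion. A call has 1 to 10 rows; each row shifts and turns the commanded pose from where the row before left it, along the tool's axes as they then stand; what a row does not reach is not made up. The controller multiplies each number of a shift by 0.3 m and each number of a turn by 1.5 rad. A row lasts 1/12 s, in which the tool goes at most 41.7 mm and 7.16 degrees, less where a joint would pass 70% of its speed; a pose out of reach is approached as far as the arm can. A call with a number of a shift or a turn outside -1 to 1 is refused whole. A call with a gripper value outside its range is refused whole. The fingers move at their own pace and stop on an object; FORCE is the grip in N (left out, the last holds). Time passes only in rows, so rows that do not move let the fingers close. It gives the time, the measured TCP pose, the force and the opening at its end, in the units of the state.
- get_state(): the state, without advancing time (a new reading comes with each control period).
- snapshot(name): name is "side" or "top"; returns a dict with "color" (480x640x3 uint8, blue, green, red), "range_z" (480x640 float32, m along the optical axis (not along the pixel's ray), 0 where there is no reading), "camera_matrix" (3x3 intrinsics, pixels), "xyz" and "attitude" of the camera in the world. Camera axes: x right, y up, looking along -z (the intrinsics and any distortion apply to the point x, -y, -z); pixel columns grow to the right and rows downward; lengths in m; the calibration is good to about 2 mm. A picture is of the moment at which its call begins.
- robot.sign_off(): hands the job in, once; it reports no verdict.
The state is a dict: "clock": time; "qpos": joint angles; "dq": joint speeds; "effort": joint torques, N m; "position": TCP position; "tcp_rot": TCP orientation; "ft_force": force on the tool from outside, world axes, zero at the start; "moment": the same for the moment, N m; "gripper_width": opening from 0.0 (shut) to 1.0 (fully open).
Only numpy, scipy, OpenCV 4.12 (cv2) and the standard library are available. Lean on these libraries where they do the work, as an engineer would, in place of code of your own. Each camera call takes 0.05 s, during which the arm holds its last target.

## Working session

There is one attempt and no reset: what is moved stays moved. The work goes in short steps, Python scripts to look and compute and a shell command to move; the robot and the scene stay as the last step left them, time stands still between calls to the robot, and variables do not carry over. Pictures are saved under pics/ and viewed, and the job is handed in when it is done.

```bash
mkdir -p pics; ls
python3 - <<'E'
from workcell import get_state, snapshot, robot
import cv2,numpy as np
s=get_state(); print(s)
for n in("side","top"):
    d=snapshot(n); cv2.imwrite(f"pics/{n}0.png",d["color"]); np.savez(f"{n}0.npz",**{k:np.array(v) for k,v in d.items()})
    print(n,d["camera_matrix"],d["xyz"],d["attitude"],[k for k in d])
E
```

```text
pics
{'clock': 0.0, 'qpos': array([-1.31517047,  0.68998758, -0.19452021,  1.56639457,  0.15729843,
        0.90247501, -0.21512483]), 'dq': array([0.00019349, 0.00016812, 0.00078222, 0.00026623, 0.00072267,
       0.00062061, 0.0004979 ]), 'effort': array([-1.40916327e-03, -5.39614999e+01, -1.26693763e+00, -1.58545715e+01,
        9.09447670e-03,  9.50324640e-03,  8.39558140e-06]), 'position': array([0.13740566, 0.6090231 , 0.23046849]), 'tcp_rot': array([ 2.45261460e+00,  1.96120334e+00, -2.16360142e-03]), 'ft_force': array([ 0.42466835,  0.52024846, -0.04378009]), 'moment': array([ 0.02533252, -0.04254872, -0.0162456 ]), 'gripper_width': 1.0012861064167178}
side [[506.12322635   0.         325.71446892]
 [  0.         506.12322635 237.07906951]
 [  0.           0.           1.        ]] [0.56149446 0.62147984 0.69860281] [ 0.0872812  -1.14460868 -2.80217224] ['color', 'range_z', 'camera_matrix', 'xyz', 'attitude']
top [[579.02154523   0.         319.46080652]
 [  0.         579.02154523 240.39937575]
 [  0.           0.           1.        ]] [0.53281896 0.01876667 1.27256159] [ 0.07086514 -0.07098653 -1.57760513] ['color', 'range_z', 'camera_matrix', 'xyz', 'attitude']
```

View pics/side0.png

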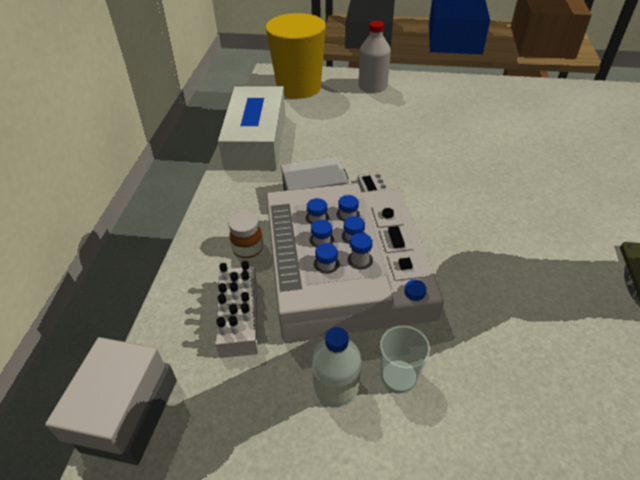

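View pics/top0.png

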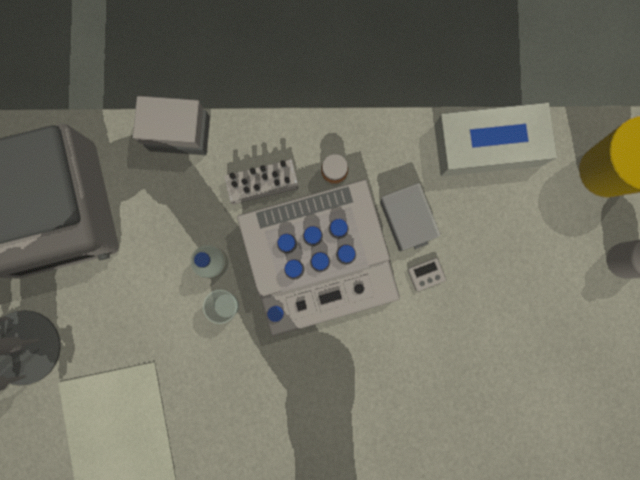

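The side view shows the proud tube in the front row, nearest the stray cap, at (361,243), with its white body showing. The bar key is in the middle place, at (397,237) in side and (330,297) in top. Next I'll turn these into positions using depth.

```bash
cat > h.py <<'E'
import numpy as np,cv2
from scipy.spatial.transform import Rotation as R
def cloud(d):
    K=d["camera_matrix"];z=d["range_z"];v,u=np.mgrid[:480,:640]
    p=np.stack([(u-K[0,2])/K[0,0]*z,-(v-K[1,2])/K[1,1]*z,-z],-1)
    return p@R.from_rotvec(d["attitude"]).as_matrix().T+d["xyz"]
E
python3 - <<'E'
from h import *
for n in("top","side"):
    d=dict(np.load(f"{n}0.npz")); P=cloud(d); c=d["color"].astype(int)
    m=((c[...,0]-c[...,2]>50)&(c[...,0]-c[...,1]>40)).astype(np.uint8)
    k,l,st,ce=cv2.connectedComponentsWithStats(m)
    for i in range(1,k):
        if st[i,4]<60: continue
        q=P[(l==i)&(d["range_z"]>0)]; zt=np.percentile(q[:,2],90)
        t=q[abs(q[:,2]-np.median(q[:,2]))<.006]if n=="top" else q[q[:,2]>zt-.004]
        print(n,ce[i].round(),st[i,4],"top",t.mean(0).round(4),"ext",((t.max(0)+t.min(0))/2).round(4),np.median(t[:,2]).round(4))
    # black keys
    g=c.max(-1); mk=((g<50)&(P[...,2]>.06)&(P[...,2]<.095)).astype(np.uint8)
    k,l,st,ce=cv2.connectedComponentsWithStats(mk)
    for i in range(1,k):
        if st[i,4]<25: continue
        q=P[l==i]; print(n,"dark",ce[i].round(),st[i,4],q.mean(0).round(4),((q.max(0)+q.min(0))/2).round(4))
    img=d["color"]; x0,y0=(230,170) if n=="top" else (270,180)
    cv2.imwrite(f"pics/{n}crop.png",cv2.resize(img[y0:y0+150,x0:x0+190],None,fx=4,fy=4,interpolation=cv2.INTER_CUBIC))
E
```

```text
top [499. 135.] 940 top [ 0.8594 -0.3598  0.0816] ext [ 0.8588 -0.3604  0.0815] 0.0815
top [338. 227.] 212 top [ 0.6636 -0.0198  0.1201] ext [ 0.6639 -0.0201  0.1199] 0.1201
top [312. 234.] 211 top [0.6492 0.0324 0.1201] ext [0.6491 0.0331 0.12  ] 0.1199
top [286. 242.] 212 top [0.6341 0.0853 0.1205] ext [0.6345 0.0852 0.1203] 0.1203
top [346. 253.] 209 top [ 0.6107 -0.0346  0.1202] ext [ 0.6113 -0.0345  0.1197] 0.1201
top [320. 261.] 210 top [0.5965 0.0182 0.1202] ext [0.5959 0.0185 0.12  ] 0.1201
top [293. 268.] 216 top [0.5816 0.0706 0.1344] ext [0.5818 0.0708 0.134 ] 0.1346
top dark [ 49. 266.] 181 [0.592  0.5761 0.0792] [0.5935 0.5717 0.0773]
top dark [359. 288.] 42 [ 0.5417 -0.0614  0.0786] [ 0.541  -0.0613  0.0787]
top dark [330. 297.] 135 [ 0.5248 -0.0021  0.0786] [ 0.525  -0.0025  0.0782]
top dark [301. 305.] 50 [0.5083 0.0577 0.0791] [0.5082 0.0582 0.079 ]
side [252. 112.] 472 top [ 0.8612 -0.357   0.08  ] ext [ 0.8617 -0.36    0.0808] 0.08
side [349. 202.] 233 top [ 0.612  -0.0323  0.1185] ext [ 0.6123 -0.0336  0.1184] 0.1185
side [317. 206.] 245 top [ 0.6651 -0.0173  0.11
[... 983 characters left out ...]
. 263.] 122 [0.5089 0.0614 0.0767] [0.5087 0.06   0.0753]
side dark [245. 270.] 113 [0.7685 0.1001 0.0698] [0.769  0.099  0.0677]
side dark [326. 267.] 87 [0.6352 0.0928 0.0877] [0.6354 0.0902 0.0895]
side dark [223. 267.] 46 [0.8057 0.0986 0.0697] [0.8059 0.0973 0.0679]
side dark [233. 282.] 116 [0.7806 0.1269 0.07  ] [0.781  0.1258 0.0682]
side dark [222. 293.] 124 [0.793  0.1521 0.0699] [0.7937 0.1508 0.0669]
side dark [245. 303.] 119 [0.7528 0.1655 0.0699] [0.7533 0.1643 0.0675]
side dark [233. 309.] 66 [0.7679 0.1792 0.0703] [0.7687 0.1777 0.0682]
side dark [221. 322.] 67 [0.7801 0.2048 0.0702] [0.7805 0.2033 0.0691]
side dark [232. 320.] 67 [0.7628 0.2006 0.0705] [0.7641 0.2001 0.0694]
```

View pics/topcrop.png

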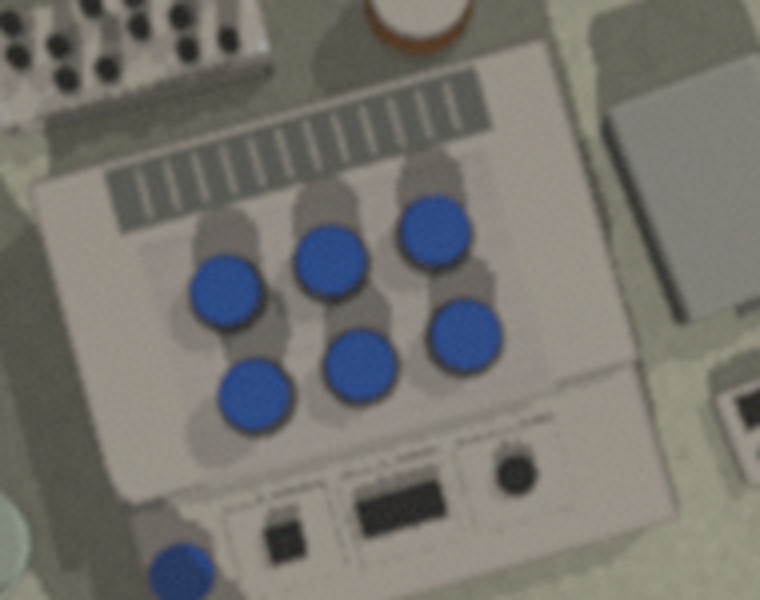

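View pics/sidecrop.png

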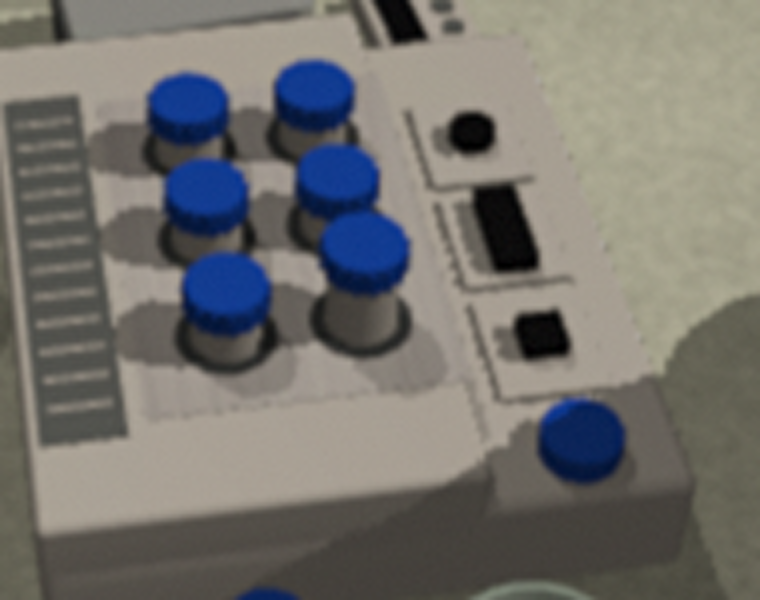

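Run:
```python
from h import *
d=dict(np.load("top0.npz")); P=cloud(d)
for v,u in [(345,30),(340,10),(320,5),(200,40),(220,100),(125,170),(420,120),(262,208),(307,220),(470,10)]: print(u,v,P[v,u].round(3))
a=P[...,:][...,2]; m=(a>.15)&(P[...,0]<.75)&(d["range_z"]>0)
k,l,st,ce=cv2.connectedComponentsWithStats(m.astype(np.uint8))
for i in range(1,k):
    if st[i,4]>40: q=P[l==i]; print(st[i],q.min(0).round(3),q.max(0).round(3))
from workcell import get_state
s=get_state(); Rm=R.from_rotvec(s["tcp_rot"]).as_matrix(); print(Rm.round(4))
g=np.array([.5822,.0715,.20]); dlt=g-s["position"]; print(dlt, Rm.T@dlt/.3, np.linalg.norm(dlt))
```

```text
30 345 [0.426 0.642 0.013]
10 340 [0.451 0.587 0.199]
5 320 [0.483 0.66  0.084]
40 200 [0.712 0.546 0.189]
100 220 [0.685 0.469 0.092]
170 125 [0.879 0.324 0.108]
120 420 [ 0.264  0.449 -0.   ]
208 262 [0.595 0.238 0.134]
220 307 [0.504 0.235 0.007]
10 470 [0.163 0.679 0.004]
[617 177  23  14 213] [ 0.727 -0.604  0.15 ] [ 0.75  -0.563  0.177]
[   0  180   94   92 6974] [0.58  0.457 0.15 ] [0.75  0.636 0.195]
[  0 337  23  18 315] [0.428 0.582 0.15 ] [0.455 0.601 0.237]
[  0 376   9  15  99] [0.356 0.607 0.153] [0.382 0.621 0.19 ]
[[ 2.199e-01  9.755e-01 -2.000e-04]
 [ 9.755e-01 -2.199e-01 -1.700e-03]
 [-1.700e-03  1.000e-04 -1.000e+00]]
[ 0.44480877 -0.53761222 -0.03055717] [-1.42198681  1.84043772  0.10447258] 0.6984378849037084
```

```bash
python3 -m jog '-0.04 0.06 -0.03 0 0 0 1;-0.06 0.08 -0.06 0 0 0 1;-0.08 0.105 -0.04 0 0 0 1;-0.08 0.105 0 0 0 0 1;-0.08 0.105 0 0 0 0 1;-0.08 0.105 0 0 0 0 1;-0.08 0.105 0 0 0 0 1;-0.08 0.105 0 0 0 0 1;-0.08 0.105 0 0 0 0 1;-0.08 0.105 0 0 0 0 1' 20
python3 -m jog '-0.08 0.105 0 0 0 0 1;-0.08 0.105 0 0 0 0 1;-0.08 0.105 0 0 0 0 1;-0.08 0.105 0 0 0 0 1;-0.08 0.105 0 0 0 0 1;-0.08 0.105 0 0 0 0 1;0 0 0 0 0 0 1;0 0 0 0 0 0 1'
```

```text
clock: 0.93
position: [0.3762, 0.3266, 0.2701]
tcp_rot: [2.453, 1.962, -0.001]
ft_force: [1.3, 0.4, 0.9]
gripper_width: -0.0
clock: 1.6
position: [0.5293, 0.1433, 0.2697]
tcp_rot: [2.459, 1.954, -0.002]
ft_force: [0.4, 1.1, 0.1]
gripper_width: -0.0
```

```bash
python3 -m jog '0 0 0 0 0 -0.07 1;0 0 0 0 0 -0.07 1;0 0 0 0 0 -0.07 1;0 0 0 0 0 -0.07 1;0 0 0 0 0 -0.048 1;0 0 0 0 0 0 1;0 0 0 0 0 0 1'
cat > go.py <<'E'
import sys; from h import *
from workcell import get_state
s=get_state(); Rm=R.from_rotvec(s["tcp_rot"]).as_matrix()
g=np.array([float(a) for a in sys.argv[1:4]]); e=g-s["position"]
print("pos",s["position"].round(4),"xang",np.degrees(np.arctan2(Rm[1,0],Rm[0,0])).round(2),"z",Rm[:,2].round(4),"units",(Rm.T@e/.3).round(4),"f",s["ft_force"].round(1),"q",s["qpos"].round(2))
E
python3 go.py .5822 .0715 .18
```

```text
clock: 2.18
position: [0.5272, 0.1477, 0.2702]
tcp_rot: [-1.901, -2.5, -0.0]
ft_force: [0.0, -0.6, -0.3]
gripper_width: 0.003
pos [0.5272 0.1477 0.2702] xang 105.49 z [-9.e-04  7.e-04 -1.e+00] units [-0.294   0.109   0.3003] f [ 0.  -0.6 -0.3] q [-0.13  0.55 -0.37  1.75  0.25  0.89  1.23]
```

```bash
python3 -m jog '-0.074 0.027 0 0 0 0 1;-0.074 0.027 0 0 0 0 1;-0.074 0.027 0 0 0 0 1;-0.072 0.028 0 0 0 0 1;0 0 0.1 0 0 0 1;0 0 0.1 0 0 0 1;0 0 0.1 0 0 0 1;0 0 0 0 0 0 1;0 0 0 0 0 0 1;0 0 0 0 0 0 1'; python3 go.py .5822 .0715 .14
python3 - <<'E'
from h import *
from workcell import snapshot
for n in("side","top"):
    d=snapshot(n); P=cloud(d); x0,y0=(230,150) if n=="top" else (270,100)
    cv2.imwrite(f"pics/{n}1.png",cv2.resize(d["color"][y0:y0+200,x0:x0+200],None,fx=3,fy=3,interpolation=cv2.INTER_CUBIC))
E
```

```text
clock: 3.02
position: [0.584, 0.0712, 0.1818]
tcp_rot: [1.901, 2.5, 0.003]
ft_force: [0.7, 0.7, 0.7]
gripper_width: 0.001
pos [0.584  0.0712 0.1818] xang 105.49 z [ 2.1e-03  8.0e-04 -1.0e+00] units [ 0.0027 -0.0059  0.1392] f [0.7 0.7 0.7] q [-0.01  0.71 -0.33  1.73  0.32  0.75  1.34]
```

View pics/side1.png

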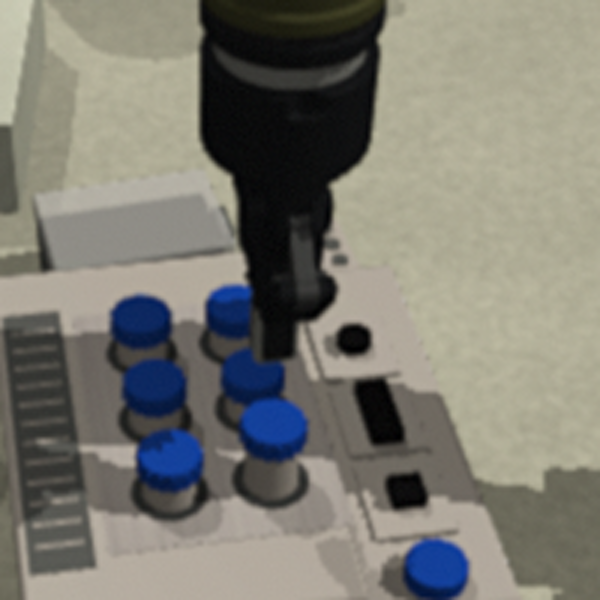

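View pics/top1.png

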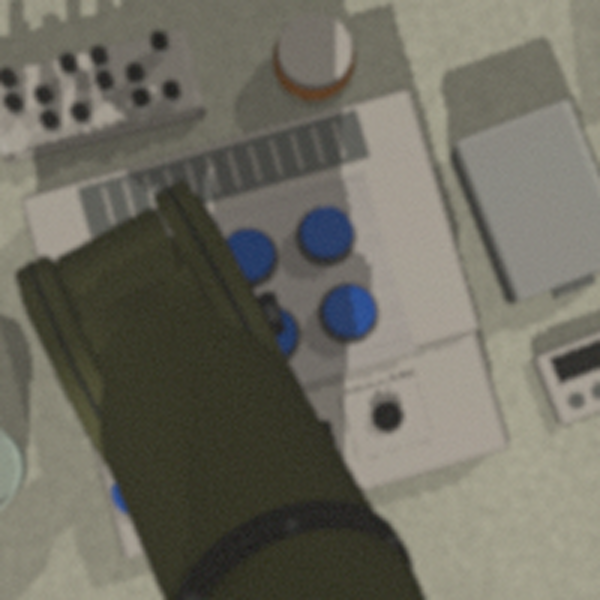

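The side view shows the closed fingertips over the proud cap, tip bottom at crop (272,357) and cap top at (272,418). I'll correct the position and descend, with a check by projection.

```bash
python3 - <<'E'
from h import *
d=dict(np.load("side0.npz"));K=d["camera_matrix"]
for p in ([.584,.0712,.1818],[.5822,.0715,.1340]):
    q=(np.array(p)-d["xyz"])@R.from_rotvec(d["attitude"]).as_matrix(); print((((K[0,0]*q[0]/-q[2]+K[0,2])-270)*3).round(),((-K[1,1]*q[1]/-q[2]+K[1,2]-100)*3).round())
E
python3 -m jog '0.003 -0.006 0.04 0 0 0 1;0 0 0.04 0 0 0 1;0 0 0.04 0 0 0 1;0 0 0 0 0 0 1;0 0 0 0 0 0 1;0 0 0 0 0 0 1'; python3 go.py .5822 .0715 .134
```

```text
273.0 351.0
273.0 419.0
clock: 3.62
position: [0.5822, 0.0709, 0.1457]
tcp_rot: [1.901, 2.499, 0.003]
ft_force: [0.2, -0.5, 0.6]
gripper_width: -0.0
pos [0.5822 0.0709 0.1457] xang 105.47 z [ 2.5e-03  6.0e-04 -1.0e+00] units [0.0019 0.0004 0.0391] f [ 0.2 -0.5  0.6] q [-0.02  0.76 -0.31  1.76  0.34  0.67  1.32]
```

Alignment agrees with the projection to within about 2 px. Now I'll press in small steps.

```bash
python3 -m jog '0 0 0.012 0 0 0 1;0 0 0.012 0 0 0 1;0 0 0.01 0 0 0 1;0 0 0.008 0 0 0 1;0 0 0.008 0 0 0 1;0 0 0 0 0 0 1;0 0 0 0 0 0 1'; python3 -m jog '0 0 0.008 0 0 0 1;0 0 0.008 0 0 0 1;0 0 0 0 0 0 1;0 0 0 0 0 0 1'
```

```text
clock: 4.2
position: [0.5814, 0.0705, 0.1292]
tcp_rot: [1.902, 2.5, 0.0]
ft_force: [0.3, -0.5, 0.8]
gripper_width: -0.0
clock: 4.53
position: [0.5813, 0.0706, 0.1243]
tcp_rot: [1.902, 2.5, 0.0]
ft_force: [1.4, 0.2, 1.0]
gripper_width: 0.002
```

Run:
```python
from h import *
from workcell import snapshot
d=snapshot("side"); cv2.imwrite("pics/side2.png",cv2.resize(d["color"][150:300,290:450],None,fx=5,fy=5,interpolation=cv2.INTER_CUBIC)[:600])
```

```text
(no output)
```

View pics/side2.png

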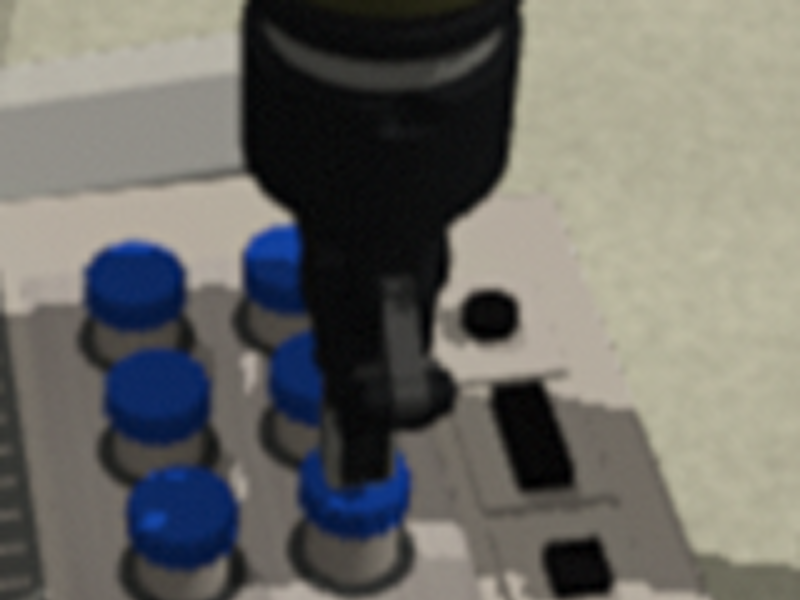

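The tip rests centred on the cap at (353,480), and the tube is already lower. I'll carry on to the seat in small steps.

```bash
for i in 1; do :; done; python3 -m jog '0 0 0.004 0 0 0 1;0 0 0.004 0 0 0 1;0 0 0.004 0 0 0 1;0 0 0 0 0 0 1'; python3 -m jog '0 0 0.003 0 0 0 1;0 0 0 0 0 0 1'; python3 -m jog '0 0 0.003 0 0 0 1;0 0 0 0 0 0 1'
```

```text
clock: 4.92
position: [0.5813, 0.0706, 0.1207]
tcp_rot: [1.902, 2.5, 0.0]
ft_force: [1.2, -0.6, 2.2]
gripper_width: 0.003
clock: 5.08
position: [0.5813, 0.0706, 0.1199]
tcp_rot: [1.902, 2.5, 0.0]
ft_force: [-0.5, -0.5, 2.7]
gripper_width: -0.002
clock: 5.25
position: [0.5813, 0.0706, 0.1191]
tcp_rot: [1.902, 2.5, 0.0]
ft_force: [-0.0, 0.2, 3.1]
gripper_width: -0.003
```

```bash
python3 -m jog '0 0 0.003 0 0 0 1;0 0 0 0 0 0 1'; python3 -m jog '0 0 0.002 0 0 0 1;0 0 0 0 0 0 1;0 0 0 0 0 0 1'
```

```text
clock: 5.42
position: [0.5813, 0.0706, 0.1185]
tcp_rot: [1.902, 2.5, 0.0]
ft_force: [-0.3, 0.4, 5.8]
gripper_width: -0.002
clock: 5.67
position: [0.5813, 0.0706, 0.1182]
tcp_rot: [1.902, 2.5, 0.0]
ft_force: [-1.2, -0.6, 7.5]
gripper_width: 0.004
```

The seat is felt: force is rising about 6 N/mm at z≈0.119. I'll hold briefly, then lift.

```bash
python3 -m jog '0 0 0.001 0 0 0 1;0 0 0 0 0 0 1;0 0 0 0 0 0 1;0 0 0 0 0 0 1;0 0 -0.01 0 0 0 1;0 0 -0.05 0 0 0 1;0 0 -0.1 0 0 0 1;0 0 -0.1 0 0 0 1;0 0 0 0 0 0 1;0 0 0 0 0 0 1'; python3 go.py .5248 -.0012 .20
```

```text
clock: 6.5
position: [0.5819, 0.0708, 0.1965]
tcp_rot: [1.901, 2.499, 0.003]
ft_force: [0.2, -0.3, 0.3]
gripper_width: 0.001
pos [0.5819 0.0708 0.1965] xang 105.48 z [ 2.6e-03  7.0e-04 -1.0e+00] units [-0.1806 -0.2474 -0.0123] f [ 0.2 -0.3  0.3] q [-0.    0.69 -0.34  1.72  0.31  0.78  1.35]
```

```bash
python3 -m jog '-0.045 -0.062 0 0 0 0 1;-0.045 -0.062 0 0 0 0 1;-0.045 -0.062 0 0 0 0 1;-0.045 -0.061 0 0 0 0 1;0 0 0 0 0 0 1;0 0 0 0 0 0 1;0 0 0 0 0 0 1'; python3 go.py .5248 -.0012 .10
python3 - <<'E'
from h import *
from workcell import snapshot
d=snapshot("side"); P=cloud(d);c=d["color"].astype(int)
m=((c[...,0]-c[...,2]>50)&(c[...,0]-c[...,1]>40)).astype(np.uint8)
k,l,st,ce=cv2.connectedComponentsWithStats(m)
for i in range(1,k):
    if st[i,4]<60: continue
    q=P[l==i]; zt=np.percentile(q[:,2],90); t=q[q[:,2]>zt-.004]; print(ce[i].round(),st[i,4],t.mean(0).round(4))
cv2.imwrite("pics/side3.png",cv2.resize(d["color"][150:300,290:450],None,fx=5,fy=5,interpolation=cv2.INTER_CUBIC)[:600])
E
```

```text
clock: 7.08
position: [0.5241, -0.0006, 0.1945]
tcp_rot: [-1.901, -2.5, -0.0]
ft_force: [0.4, 1.5, -0.1]
gripper_width: 0.005
pos [ 0.5241 -0.0006  0.1945] xang 105.51 z [-1.e-03  9.e-04 -1.e+00] units [-0.0028  0.0019  0.315 ] f [ 0.4  1.5 -0.1] q [ 0.13  0.63 -0.35  1.9   0.33  0.67  1.42]
[472.   9.] 491 [ 0.2611 -1.4347 -0.0878]
[252. 112.] 477 [ 0.8606 -0.355   0.0814]
[348. 202.] 187 [ 0.6117 -0.0285  0.1219]
[316. 205.] 190 [ 0.6645 -0.0139  0.1218]
[354. 224.] 257 [0.5973 0.021  0.1187]
[321. 228.] 255 [0.6502 0.0351 0.1188]
[361. 248.] 326 [0.5826 0.0733 0.1185]
[327. 252.] 331 [0.6351 0.0884 0.1187]
[415. 289.] 313 [0.4925 0.1142 0.0806]
[337. 338.] 424 [0.6001 0.2553 0.1375]
```

View pics/side3.png

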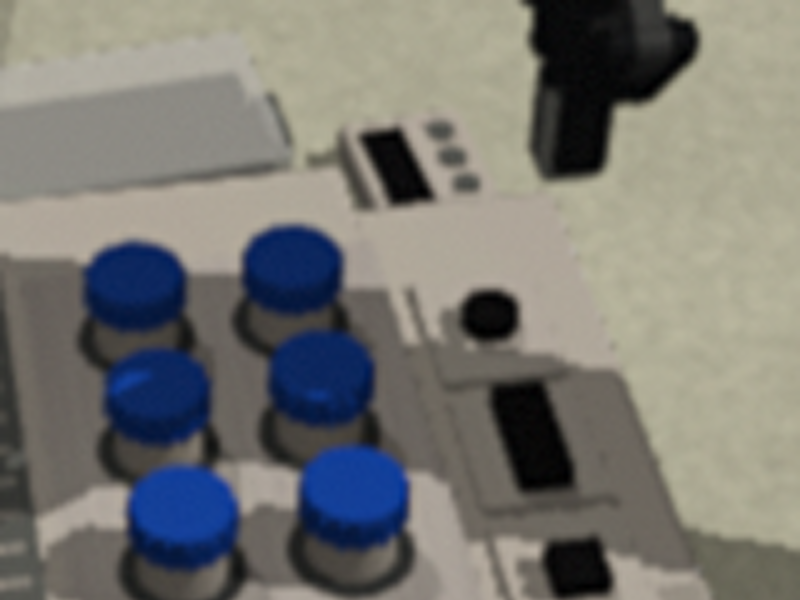

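The pressed tube now reads 0.1185 m, level with its neighbours at 0.1187–0.1188. Next is the bar key.

```bash
python3 -m jog '-0.003 0.002 0.1 0 0 0 1;0 0 0.1 0 0 0 1;0 0 0.08 0 0 0 1;0 0 0.04 0 0 0 1;0 0 0 0 0 0 1;0 0 0 0 0 0 1;0 0 0 0 0 0 1'; python3 go.py .5248 -.0012 .078
python3 - <<'E'
from h import *
from workcell import snapshot
d=snapshot("side"); cv2.imwrite("pics/side4.png",cv2.resize(d["color"][150:300,290:450],None,fx=5,fy=5,interpolation=cv2.INTER_CUBIC)[:600])
E
```

```text
clock: 7.72
position: [0.526, -0.0011, 0.0999]
tcp_rot: [1.9, 2.501, 0.002]
ft_force: [0.4, 0.0, 0.1]
gripper_width: 0.001
pos [ 0.526  -0.0011  0.0999] xang 105.53 z [ 1.6e-03  7.0e-04 -1.0e+00] units [ 0.0007 -0.0041  0.073 ] f [0.4 0.  0.1] q [ 0.07  0.77 -0.25  1.97  0.42  0.44  1.34]
```

View pics/side4.png

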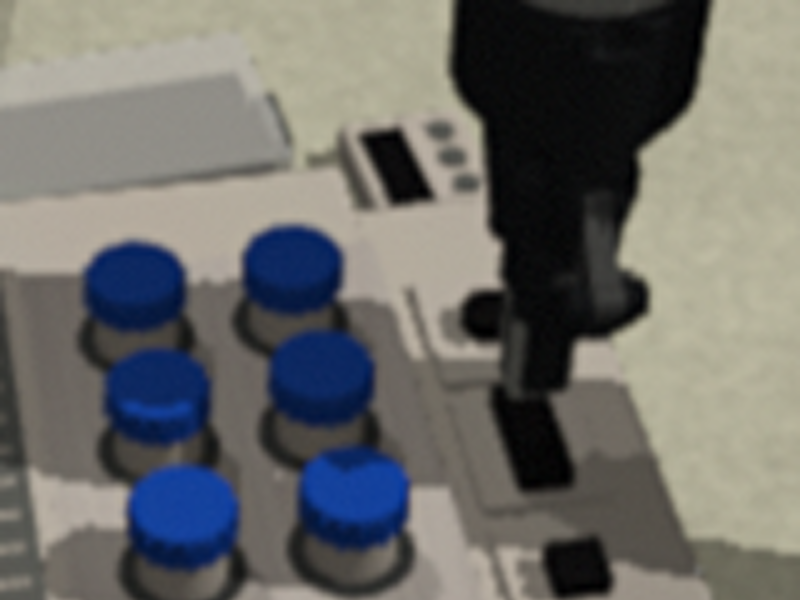

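The tip is over the bar. I'll do the correction and descend.

```bash
python3 -m jog '0 -0.004 0.02 0 0 0 1;0 0 0.02 0 0 0 1;0 0 0.01 0 0 0 1;0 0 0.01 0 0 0 1;0 0 0 0 0 0 1;0 0 0 0 0 0 1';python3 -m jog '0 0 0.005 0 0 0 1;0 0 0.005 0 0 0 1;0 0 0 0 0 0 1'; python3 -m jog '0 0 0.005 0 0 0 1;0 0 0 0 0 0 1'
```

```text
clock: 8.27
position: [0.5238, -0.0023, 0.0811]
tcp_rot: [-1.902, -2.5, 0.0]
ft_force: [-0.6, 0.0, -0.5]
gripper_width: 0.005
clock: 8.52
position: [0.5239, -0.0023, 0.0781]
tcp_rot: [-1.902, -2.5, -0.0]
ft_force: [0.3, -0.8, 0.3]
gripper_width: -0.0
clock: 8.68
position: [0.5239, -0.0023, 0.0767]
tcp_rot: [1.902, 2.5, 0.0]
ft_force: [-1.2, -0.6, 1.5]
gripper_width: 0.006
```

```bash
python3 -m jog '0 0 0.004 0 0 0 1;0 0 0 0 0 0 1'; python3 -m jog '0 0 0.004 0 0 0 1;0 0 0 0 0 0 1'
```

```text
clock: 8.85
position: [0.5239, -0.0023, 0.0756]
tcp_rot: [1.902, 2.5, 0.0]
ft_force: [-0.0, 0.5, 2.1]
gripper_width: -0.004
clock: 9.02
position: [0.524, -0.0023, 0.0744]
tcp_rot: [1.902, 2.5, 0.0]
ft_force: [-0.6, -0.7, 2.8]
gripper_width: 0.007
```

```bash
python3 -m jog '0 0 0.004 0 0 0 1;0 0 0 0 0 0 1'; python3 -m jog '0 0 0.002 0 0 0 1;0 0 0 0 0 0 1;0 0 0 0 0 0 1'
```

```text
clock: 9.18
position: [0.5239, -0.0023, 0.0732]
tcp_rot: [1.902, 2.5, 0.0]
ft_force: [-0.5, -0.0, 4.9]
gripper_width: 0.001
clock: 9.43
position: [0.524, -0.0023, 0.0729]
tcp_rot: [1.902, 2.5, 0.0]
ft_force: [-0.7, -0.8, 6.3]
gripper_width: -0.0
```

The key is on its stop: 5 mm of travel, with force climbing past 3.5 N. I'll release and withdraw.

```bash
python3 -m jog '0 0 -0.01 0 0 0 1;0 0 -0.03 0 0 0 1;0 0 -0.1 0 0 0 1;0 0 -0.12 0 0 0 1;0 0 -0.12 0 0 0 1;0 0 -0.12 0 0 0 1;0 0 -0.12 0 0 0 1;0 0 -0.1 0 0 0 1;0 0 0 0 0 0 1;0 0 0 0 0 0 1'
python3 -m jog '-0.08 0 0 0 0 0 1;-0.1 0 0 0 0 0 1;-0.1 0 0 0 0 0 1;-0.1 0 0 0 0 0 1;-0.1 0 0 0 0 0 1;-0.1 0 0 0 0 0 1;-0.1 0 0 0 0 0 1;0 0 0 0 0 0 1;0 0 0 0 0 0 1;0 0 0 0 0 0 1'
python3 - <<'E'
from h import *
from workcell import snapshot
for n in ("side","top"):
    d=snapshot(n); P=cloud(d); cv2.imwrite(f"pics/{n}5.png",d["color"]); d0=dict(np.load(f"{n}0.npz")); P0=cloud(d0)
    for nm,v,u in ([("proudcap",248,361),("othercap",252,327),("bar",237,397),("bar2",241,399),("round",213,387)] if n=="side" else [("cap",268,293),("bar",297,330),("sq",305,301)]):
        w=lambda Q:np.median(Q[v-1:v+2,u-1:u+2,2]).round(4)
        print(n,nm,w(P0),w(P))
E
```

```text
clock: 10.27
position: [0.5246, -0.0022, 0.2905]
tcp_rot: [1.9, 2.498, 0.004]
ft_force: [-0.2, 0.2, 0.2]
gripper_width: -0.004
clock: 11.1
position: [0.5774, -0.1978, 0.2871]
tcp_rot: [-1.899, -2.498, 0.0]
ft_force: [0.9, 0.4, -0.1]
gripper_width: 0.0
side proudcap 0.1321 0.1187
side othercap 0.1189 0.1188
side bar 0.0771 0.0779
side bar2 0.0774 0.0768
side round 0.0769 0.0777
top cap 0.1344 0.1217
top bar 0.0779 0.0805
top sq 0.0786 0.0787
```

View pics/side5.png

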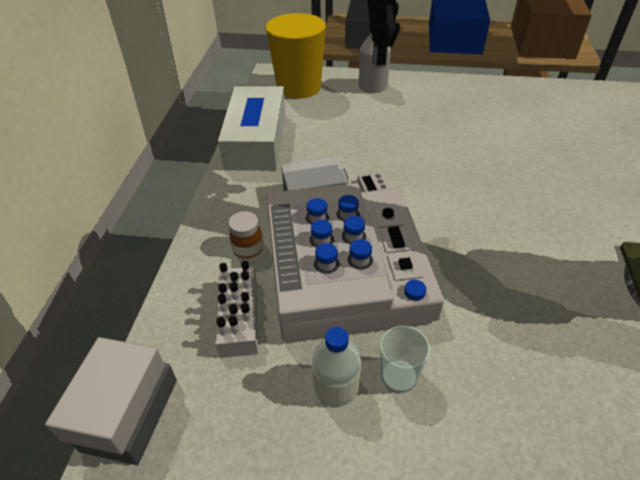

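View pics/top5.png

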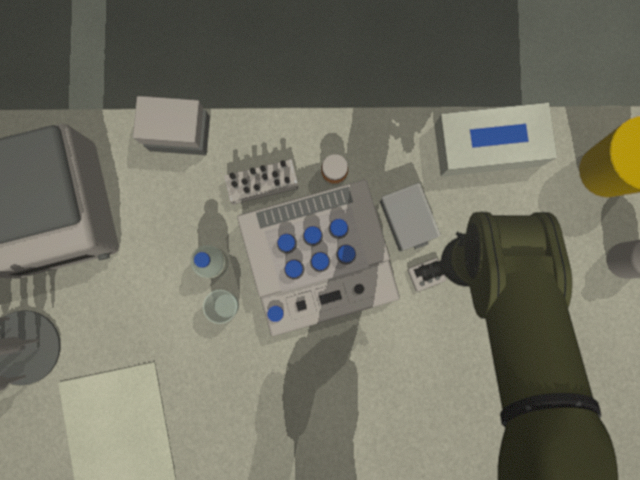

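All six caps are level (proud one now at (361,250) in side), the bar key is up, nothing has moved, and the arm is clear.

```bash
python3 -c "
from workcell import robot
print(robot.sign_off())"
```

```text
the job is handed in; nothing more can be done
None
```

I pressed the proud tube home, pressed the bar key to its stop, let it spring back, withdrew clear and handed the job in at about 11 s. The sign-off reports no verdict.

- **Tube:** it was the front-row one at the heater's +y end. I pressed it with closed fingertips until the rubber seat pushed back, with a highest reading of about 7.5 N. Its cap now reads 118.7 mm in the side view, against 118.8 mm for a neighbouring cap; it stood about 14 mm proud at the start.
- **Bar key:** I pressed the middle key about 5 mm, onto its stop, with a highest reading of about 6.3 N. Afterwards its top read 77.9 mm in the side view, so it has sprung back.
- **Surroundings:** the loose things look unmoved by eye in the last pictures; I did not measure each one. The arm ended about 29 cm up, off to the heater's -y side, with no contact force.
- **Disagreement:** the top camera read the pressed cap and the bar 2–3 mm higher (121.7 and 80.5 mm) than the side camera. I put this down to noise and the 2 mm calibration. In the side picture all six caps look level.

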